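# Press an end plug home with bench locking pliers

## Robot

A 6-joint arm with a two-finger parallel gripper is mounted at the origin on the work surface. World frame = base frame: x ahead of the robot, y to its left, z up, the work surface at z = 0. Lengths are in m, angles in rad, forces in N, time in s.
With the tool pointing down it reaches from about 0.375 to 0.9 m from the base axis. Payload 3.1 kg.
Tool frame: the origin (TCP) lies at the very end of the fingers, on their centre line; the grasp point (between the pads) lies 19 mm behind it (manip.pinch_z is the distance from the TCP to the grasp point, in m); z points along the fingers, y is the direction in which the jaws open and shut (so a half turn about z gives the same grasp; the last joint's range is limited). The gripper opens to 85 mm and grips with 20 to 120 N. Pads are 22 mm wide; open, the fingers measure 114 mm over their backs; the gripper's body (76 mm by 85 mm) begins 54 mm behind the grasp point. The pads swing forward as they close: fully open they stand 13 mm farther back than shut.
Start: joints at [-1.381, 0.527, 1.433, -0, 1.181, -0.178], TCP at [0.225, -0.583, 0.231] pointing down, gripper open.
Joint ranges: [-3.08, 3.08], [-0.75, 2.2], [0.22, 2.44], [-1.43, 4.57], [0, 2.65], [-2.85, 2.85]. Speed limits (rad/s): [2.79, 2.79, 3.14, 3.14, 3.14, 3.14].

## Interface

Orientations are given as a unit quaternion [x, y, z, w].
In Python, from station import manip gives the robot as it stands.
- The arm moves only by the tool drive_tool, never from a script. Its argument "increments" is a list of rows, each a list of 7 numbers: the closure in counts, from 0 (fully open) to 255 (shut), then the shift along the tool's x, y, z in cm, then the turn, a rotation vector about the tool's x, y, z in rad. A call has 1 to 20 rows; each row is the pose to reach, as a shift and turn from the pose commanded when the call began, along the tool's axes at that moment; what a row does not reach only later rows make up. A row lasts 1/10 s, in which the tool goes at most 50 mm and 8.59 degrees, less where a joint would pass 70% of its speed; a pose out of reach is approached as far as the arm can. A call with a gripper value outside its range is refused whole. The fingers move at their own pace and stop on an object; "force" is the grip in N (left out, the last holds). Time passes only in rows, so rows that repeat a pose let the fingers close. It gives the time, the measured TCP pose, the force and the opening at its end, in the units of the state.
- manip.sense(): the state, without advancing time (a new reading comes with each control period).
- manip.snapshot(name): name is "scene" or "top" or "wrist"; returns the picture (420x560x3 uint8, red, green, blue); there is no depth.
- manip.camera_model(name): a dict with "mtx" (3x3 intrinsics, pixels), "cam_to_world" (4x4, takes a point from camera to world coordinates). Camera axes: x right, y down, z forward; pixel columns grow to the right and rows downward; lengths in m; the calibration is good to about 2 mm. A picture is of the moment at which its call begins: read the wrist's pose just before it. camera_model takes no time and is no camera call; for the wrist camera it gives the pose at the moment of the call.
- manip.sign_off(): hands the job in, once; it reports no verdict.
The state is a dict: "t": time; "q": joint angles; "qd": joint speeds; "tau": joint torques, N m; "tcp_pos": TCP position; "tool_rot": TCP orientation; "force": force on the tool from outside, world axes, zero at the start; "ft_torque": the same for the moment, N m; "finger_gap": opening from 0.0 (shut) to 1.0 (fully open).
Only numpy, scipy, OpenCV 4.12 (cv2) and the standard library are available. Lean on these libraries where they do the work, as an engineer would, in place of code of your own. Each camera call takes 0.05 s, during which the arm holds its last target. There are 200 camera calls.

## Task

Lay the metal sleeve with its half-inserted end plug in the cradle between the jaws of the bench-mounted locking pliers, then press the long handle shut by feel until it snaps over centre and stays locked by itself, which drives the plug fully home. Then flick the little release lever on the handle so that the jaw springs open, and leave the sleeve lying free in the cradle. Never push on the pliers with more than 25 N, and leave the steel collar, the two upright tube offcuts and the roll of tape where they are.

Things in the scene. Friction and masses are not known exactly. Their poses are not given: they have to be found in the camera images.
- sleeve_mid (a point): Centre of the loose metal sleeve: a lying tube, 32 mm diameter, 50 mm long, 0.13 kg, to be gripped across its diameter from above. x runs along the tube; the black plug is at its -x end. It starts on two rods of a wooden rest, its centre 22 mm above the rest's block; the rods reach 16 mm to either side and end 12 mm below the centre.
- plug (a joint): How far the plug has been pressed into the sleeve, in m: about 0 at the start (its 3 mm flange stands 6 mm off the sleeve), 0.006 fully home. Takes about 10 N to slide.
- nest (a point): Where the sleeve's centre is when it lies in the pliers' cradle (two steel rods, as on the rest, centre 50 mm above the bench) with its plain end on the fixed anvil. x: closing direction, from moving jaw to anvil; the sleeve lies along it, plug towards the moving jaw (-x). y: away from the handle. It may be set down up to 10 mm short of the anvil (-x): the jaw slides it home.
- handle_hinge (a point): Vertical hinge of the long moving handle on the moving jaw, 50 mm above the bench; it shifts by some 9 mm as the jaw closes. Axes as for handle_grip.
- handle_grip (a point): Where to push the long moving handle, mid-bar (bar 12 mm thick, 36 to 62 mm above the bench, ending 50 mm farther out); in the handle's axes at (-28, -150, 0) mm from handle_hinge. x: closing direction (push the -x side towards +x); y: towards the jaws. The handle turns counter-clockwise seen from above, about 0.5 rad in all from open to locked.
- toggle (a joint): How far the pliers are closed, rad (angle between handle and toggle link): 0 open (a spring returns it), dead centre 0.75, 0.83 locked on its firm stop. Pushing at handle_grip takes about 2 N at first, rising to 6 to 12 N while the plug slides and before dead centre; just past it the load is light, it drops onto the stop by itself and stays. Pushed on past the stop, the force climbs steeply.
- lever_tab (a point): Centre of the upright tab ending the release lever on top of the handle: 5 mm thick (x), 18 mm wide (y), 65 to 91 mm above the bench; all else there is under 66 mm. Locking swings it out to the +x side. Push it along its own -x, back towards the handle: some 5 to 8 mm at 2 to 4 N (more if the swivel gives first) make the handle spring open, away from the push.
- release_lever: The steel release lever, 55 mm long, pivoting on top of the handle; origin at its pivot, x and y as lever_tab (47 mm out in -y). It lies along the handle when open and stands about 47 degrees (0.83 rad) out from it when locked; from about 0.75 rad on the lock lets go.
- sleeve: The loose sleeve itself; origin 16 mm below its centre, axes as for sleeve_mid.
- pliers: The bench-mounted pliers, lying flat, under 64 mm high but for the lever tab; open above. Origin: their swivel pin at bench height; axes as nest. The mount lets them swivel 0.18 rad in all between stops, with friction (slips at about 3 N at the grip); all their points move along. They start anywhere in that play, and it is taken up under way as the handle loads up. The open jaw leaves about 25 mm before the plug.
- collar: Bystander: thick dark steel ring lying flat, 76 mm across, 24 mm high; origin under its centre.
- offcut_a: Bystander: upright tube offcut 48 mm across, 90 mm high; origin under its centre.
- offcut_b: Bystander: a second upright tube offcut of the same size.
- tape: Bystander: roll of tape lying flat, 96 mm across, 45 mm high.
Things that resemble listed ones, but are neither listed nor needed, are in the scene too. What is shaped like the sleeve but blue or purple is not meant.

How it is judged:
On the way, in this order (a step that is already met when the one before it is completed fails the run):
1. the sleeve lies in the cradle, let go, plug not yet pressed (x of sleeve_mid in the frame of nest between -0.016 and 0.006 m and y of sleeve_mid in the frame of nest between -0.004 and 0.004 m and z of sleeve_mid in the frame of nest between -0.004 and 0.004 m and angle between the x axis of sleeve_mid and the x axis of nest, either way round below 0.1 rad and contact force between the fingers and sleeve below 0.2 N and value of joint plug below 0.003 m), for 0.2 s.
2. the pliers, let go, stay locked over centre and the plug is home (x of sleeve_mid in the frame of nest between -0.016 and 0.006 m and y of sleeve_mid in the frame of nest between -0.004 and 0.004 m and z of sleeve_mid in the frame of nest between -0.004 and 0.004 m and angle between the x axis of sleeve_mid and the x axis of nest, either way round below 0.1 rad and value of joint toggle above 0.81 rad and value of joint plug above 0.0054 m and contact force between the fingers and pliers below 0.2 N), for 0.3 s.
3. the release lever is pushed by the robot while still locked (contact force between any of the fingers, the arm and release_lever above 0.5 N and value of joint toggle above 0.7 rad), for 0.02 s.
At the end, for the whole second after the job is handed in: The sleeve lies at rest in the cradle (centre within 4 mm across and in height of site nest, 16 mm short to 6 mm past it along x, axes within 0.1 rad), the plug is home (over 5.4 mm pressed), and the pliers stand open (toggle under 0.12 rad) (x of sleeve_mid in the frame of nest between -0.016 and 0.006 m and y of sleeve_mid in the frame of nest between -0.004 and 0.004 m and z of sleeve_mid in the frame of nest between -0.004 and 0.004 m and angle between the x axis of sleeve_mid and the x axis of nest, either way round below 0.1 rad and value of joint toggle below 0.12 rad and value of joint plug above 0.0054 m and linear speed of sleeve below 0.02 m/s); the robot touches nothing.
It fails at once if the pliers (handle, lever or frame) are pushed with more than 25 N (contact force between any of the fingers, the arm and pliers above 25 N).
It fails at once if the collar is moved by more than 3 cm (distance of collar from where it was at the start of the episode above 0.03 m).
It fails at once if the offcut_a is moved by more than 3 cm (distance of offcut_a from where it was at the start of the episode above 0.03 m).
It fails at once if the offcut_b is moved by more than 3 cm (distance of offcut_b from where it was at the start of the episode above 0.03 m).
It fails at once if the tape is moved by more than 3 cm (distance of tape from where it was at the start of the episode above 0.03 m).
It also fails if it takes over 61 s, if anything falls off the work surface, if the arm or the gripper's body presses on something with over 40 N, if the wrist force passes 120 N, or if a joint passes its speed limit or range.

## Working session

There is one attempt and no reset: what is moved stays moved. The work goes in short steps, Python scripts to look and compute and a tool call to move; the robot and the scene stay as the last step left them, time stands still between calls to the robot, and variables do not carry over. Pictures are saved under pics/ and viewed, about 8 in all and at most 12, crops included, and the job is handed in when it is done.

Besides the shell and the picture viewer there is one more tool, called as a command line: name --pt "numbers of a row" for each row, then --argument value for the rest. drive_tool: Moves the arm, as the interface text tells. Its arguments: {"type":"object","properties":{"increments":{"type":"array","items":{"type":"array","items":{"type":"number"}}},"force":{"type":"number"}},"required":["increments"]}

```bash
mkdir -p pics; cat > h.py <<'E'
import numpy as np, cv2
from station import manip
def snap(n,f):
    c=manip.camera_model(n); im=manip.snapshot(n)
    cv2.imwrite(f'pics/{f}.png',im[:,:,::-1]); np.savez(f'pics/{f}.npz',K=c['mtx'],T=c['cam_to_world']); return im
def ray(f,u,v,z):
    d=np.load(f'pics/{f}.npz'); T=d['T']; r=T[:3,:3]@np.linalg.solve(d['K'],[u,v,1.]); o=T[:3,3]
    return o+r*(z-o[2])/r[2]
def proj(f,p):
    d=np.load(f'pics/{f}.npz'); T=d['T']; c=T[:3,:3].T@(np.array(p)-T[:3,3]); q=d['K']@c; return q[:2]/q[2]
E
python3 - <<'E'
from h import *
for n in ('top','scene'): snap(n,n+'0')
a=cv2.imread('pics/top0.png'); cv2.imwrite('pics/top0b.png',cv2.resize(a,(800,600)))
for n in ('top','scene','wrist'): print(n,np.round(manip.camera_model(n)['cam_to_world'],3).tolist(), manip.camera_model(n)['mtx'][0][0])
print(manip.sense())
E
```

```text
top [[0.014, -0.999, 0.038, 0.517], [-1.0, -0.013, 0.026, 0.003], [-0.025, -0.038, -0.999, 1.41], [0.0, 0.0, 0.0, 1.0]] 536.735567617745
scene [[0.752, 0.351, -0.559, 1.386], [0.66, -0.406, 0.632, -0.888], [-0.005, -0.844, -0.537, 0.849], [0.0, 0.0, 0.0, 1.0]] 535.2696209980022
wrist [[0.358, -0.896, -0.264, 0.291], [-0.934, -0.344, -0.099, -0.558], [-0.002, 0.282, -0.959, 0.373], [0.0, 0.0, 0.0, 1.0]] 320.416577781663
{'t': 0.1, 'q': array([-1.38150153e+00,  5.28372104e-01,  1.43377443e+00, -1.39532598e-05,
        1.18144008e+00, -1.78527881e-01]), 'qd': array([-5.20151904e-05,  1.11773746e-04,  2.72615975e-04,  9.66346280e-04,
       -1.05769545e-04, -9.35865602e-04]), 'tau': array([-1.32823002e-04, -4.43301988e+01, -1.78585875e+01, -3.70872121e-04,
        3.92617643e-03,  1.22543759e-05]), 'tcp_pos': array([ 0.22462272, -0.5825386 ,  0.23043209]), 'tool_rot': array([ 9.83134949e-01,  1.82878860e-01, -1.18188940e-05, -9.96931214e-04]), 'force': array([-0.23270633,  0.41925773, -0.07734311]), 'ft_torque': array([-0.04280116, -0.00900174,  0.04632097]), 'finger_gap': 1.0004066489718093}
```

View pics/top0b.png

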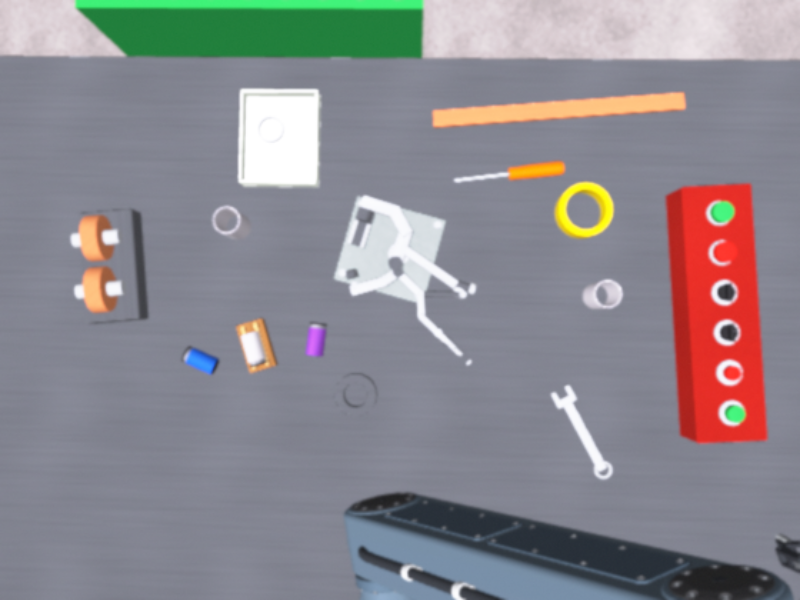

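View pics/scene0.png

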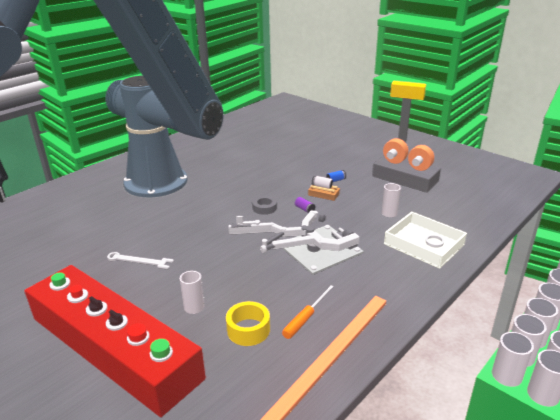

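Top view (800-px scale): the light-metal tube on the wooden rest at (255,347) is the sleeve. The blue (200,360) and purple (316,339) ones are decoys. The pliers are around (400,260), the collar at (357,393), the offcuts at (230,222) and (603,294), and the tape at (584,210).

```bash
python3 - <<'E'
from h import *
from scipy.spatial.transform import Rotation as R
for n,u,v,z in [('sleeve',255,347,.05),('plate',390,250,.0),('handle_end',468,362,.05),('fixed_end',470,290,.05),('tab?',397,262,.06),('cradle?',362,228,.05),('collar',357,393,.02),('offa',230,222,.09),('offb',606,293,.09),('tape',584,210,.04),('corner',360,197,.05)]:
    print(n,ray('top0',u*.7,v*.7,z).round(3))
c=manip.camera_model('wrist')['cam_to_world'];s=manip.sense();Rt=R.from_quat(s['tool_rot']).as_matrix()
print('tool R',Rt.round(3)); print('cam in tool',(Rt.T@(c[:3,3]-s['tcp_pos'])).round(3)); print((Rt.T@c[:3,:3]).round(3))
a=cv2.imread('pics/top0.png')[115:290,110:360]; cv2.imwrite('pics/topc.png',cv2.resize(a,None,fx=3.2,fy=3.2,interpolation=cv2.INTER_CUBIC))
E
```

```text
sleeve [0.476 0.29  0.05 ]
plate [0.657 0.054 0.   ]
handle_end [ 0.456 -0.088  0.05 ]
fixed_end [ 0.583 -0.09   0.05 ]
tab? [0.63 0.04 0.06]
cradle? [0.691 0.103 0.05 ]
collar [0.395 0.11  0.02 ]
offa [0.694 0.33  0.09 ]
offb [ 0.579 -0.32   0.09 ]
tape [ 0.729 -0.293  0.04 ]
corner [0.747 0.108 0.05 ]
tool R [[ 0.933  0.36  -0.   ]
 [ 0.36  -0.933  0.002]
 [ 0.    -0.002 -1.   ]]
cam in tool [ 0.071  0.001 -0.142]
[[-0.002 -0.959 -0.283]
 [ 1.    -0.002 -0.001]
 [ 0.    -0.283  0.959]]
```

View pics/topc.png

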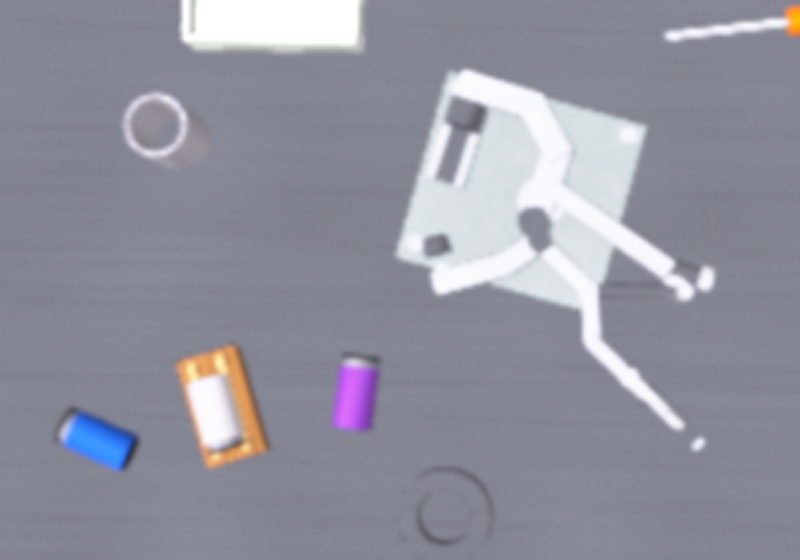

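Crop: the anvil is the dark block at (465,113), with the rods below it and the moving-jaw pad at (437,243). The moving handle is the lower one, ending at (690,435). The sleeve is at (215,412) with its plug at the lower end, so it already points the right way. I'll go over the scene for a wrist view of both.

```bash
cat >> h.py <<'E'
from scipy.spatial.transform import Rotation as R
def go(p,yaw,s=None):
    "tool-frame shift (cm) and turn to a tool-down pose; yaw = direction of tool x"
    s=s or manip.sense(); R0=R.from_quat(s['tool_rot'])
    x=np.array([np.cos(yaw),np.sin(yaw),0]);z=np.array([0,0,-1.]);R1=R.from_matrix(np.c_[x,np.cross(z,x),z])
    print('shift',(R0.inv().apply(np.array(p)-s['tcp_pos'])*100).round(2),'turn',(R0.inv()*R1).as_rotvec().round(3))
E
python3 -c "
from h import *
go([.58,.10,.25],.3686)"
```

```text
shift [ 57.7  -50.91  -1.84] turn [-0.002 -0.    -0.001]
```

drive_tool --pt "0 57.7 -50.9 -1.8 0 0 0" --pt "0 57.7 -50.9 -1.8 0 0 0" --pt "0 57.7 -50.9 -1.8 0 0 0" --pt "0 57.7 -50.9 -1.8 0 0 0" --pt "0 57.7 -50.9 -1.8 0 0 0" --pt "0 57.7 -50.9 -1.8 0 0 0" --pt "0 57.7 -50.9 -1.8 0 0 0" --pt "0 57.7 -50.9 -1.8 0 0 0" --pt "0 57.7 -50.9 -1.8 0 0 0" --pt "0 57.7 -50.9 -1.8 0 0 0" --pt "0 57.7 -50.9 -1.8 0 0 0" --pt "0 57.7 -50.9 -1.8 0 0 0" --pt "0 57.7 -50.9 -1.8 0 0 0" --pt "0 57.7 -50.9 -1.8 0 0 0" --pt "0 57.7 -50.9 -1.8 0 0 0" --pt "0 57.7 -50.9 -1.8 0 0 0" --pt "0 57.7 -50.9 -1.8 0 0 0" --pt "0 57.7 -50.9 -1.8 0 0 0" --pt "0 57.7 -50.9 -1.8 0 0 0" --pt "0 57.7 -50.9 -1.8 0 0 0"

```text
t: 2.1
tcp_pos: [0.5795, 0.0979, 0.2493]
tool_rot: [0.983, 0.182, -0.0, 0.0]
force: [0.3, 0.2, 0.5]
finger_gap: 1.001
```

```bash
python3 - <<'E'
from h import *
s=manip.sense(); print(s['t'],s['tcp_pos'],s['qd'].round(3))
a=snap('wrist','w1'); cv2.imwrite('pics/w1b.png',cv2.resize(a[:,:,::-1],(800,600),interpolation=cv2.INTER_CUBIC))
E
```

```text
2.1 [0.57954808 0.09789774 0.24925393] [-0.001 -0.001 -0.006  0.003  0.002  0.   ]
```

View pics/w1b.png

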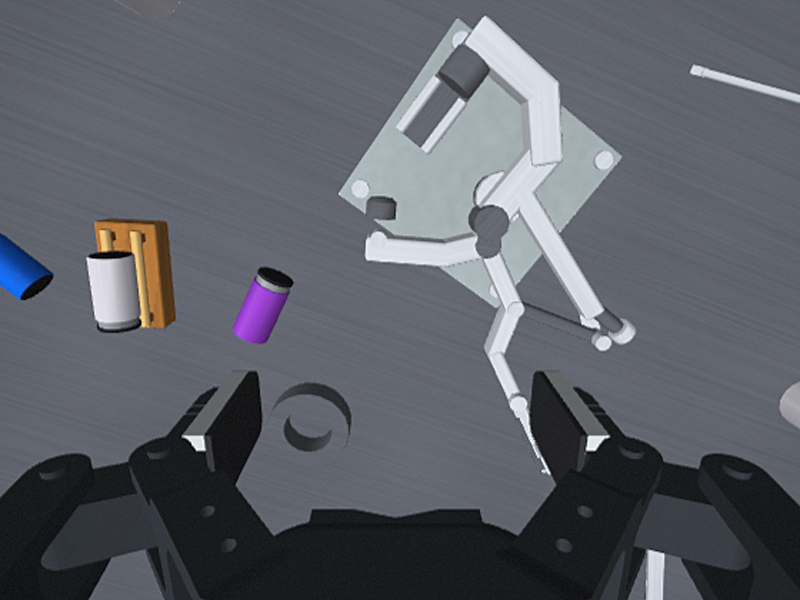

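The wrist view confirms the light tube at (113,292), plug end down, on the wooden rest. The cradle rods are around (432,113), with the dark anvil at (463,70). Next is a close look at the cradle.

```bash
python3 - <<'E'
from h import *
go([.65,.07,.16],-.28)
# triangulate sleeve top-centre
def tri(obs):
    A=np.zeros((3,3));b=np.zeros(3)
    for f,u,v in obs:
        p=ray(f,u,v,0);q=ray(f,u,v,.1);d=(q-p)/np.linalg.norm(q-p);M=np.eye(3)-np.outer(d,d);A+=M;b+=M@p
    return np.linalg.solve(A,b)
print(tri([('top0',177.2,243.75),('w1',113*.7,292*.7)]))
for z in (.05,.06,.07): print(z,ray('w1',113*.7,292*.7,z).round(4),ray('top0',177.2,243.75,z).round(4))
E
```

```text
shift [5.57 5.13 8.93] turn [0.    0.001 0.646]
[0.47385712 0.29411137 0.04703279]
0.05 [0.4752 0.2924 0.05  ] [0.4741 0.2937 0.05  ]
0.06 [0.4802 0.2874 0.06  ] [0.4744 0.2916 0.06  ]
0.07 [0.4852 0.2824 0.07  ] [0.4747 0.2894 0.07  ]
```

drive_tool --pt "0 5.6 5.1 8.9 0 0 0.646" --pt "0 5.6 5.1 8.9 0 0 0.646" --pt "0 5.6 5.1 8.9 0 0 0.646" --pt "0 5.6 5.1 8.9 0 0 0.646" --pt "0 5.6 5.1 8.9 0 0 0.646" --pt "0 5.6 5.1 8.9 0 0 0.646" --pt "0 5.6 5.1 8.9 0 0 0.646" --pt "0 5.6 5.1 8.9 0 0 0.646"

```text
t: 2.95
tcp_pos: [0.6507, 0.0714, 0.1607]
tool_rot: [0.99, -0.139, 0.0, -0.0]
force: [-0.3, -0.2, 0.6]
finger_gap: 1.0
```

```bash
python3 - <<'E'
from h import *
s=manip.sense(); print(s['t'],s['tcp_pos'],s['qd'].round(3))
a=snap('wrist','w2'); cv2.imwrite('pics/w2b.png',cv2.resize(a[:,:,::-1],(800,600),interpolation=cv2.INTER_CUBIC))
go([.47,.29,.14],.33)
E
```

```text
2.95 [0.65072238 0.07144589 0.16067295] [ 0.005  0.    -0.001 -0.001 -0.     0.005]
shift [-23.37 -16.05   2.06] turn [ 0.    -0.    -0.608]
```

View pics/w2b.png

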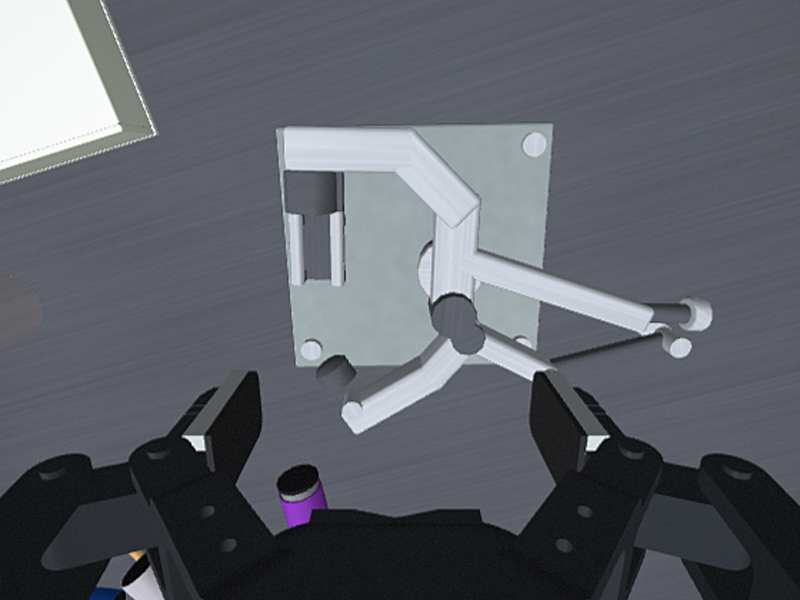

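Close view: rod outer edges at (289,215)/(343,215) by the anvil and (291,283)/(345,283) at the free end. The anvil's front edge is at row 213 and the moving-jaw pad at (336,373).

```bash
python3 - <<'E'
from h import *
im=cv2.imread('pics/w2.png')
for v in (160,180):   # rod edges along rows
    print(v,im[v,190:255].mean(1).astype(int).tolist())
print('col',im[140:206,[206,208,236,238]].mean((1,2)).astype(int).tolist())
k=.7
P=lambda u,v,z:ray('w2',u*k,v*k,z)
for z in (.034,.038):
    a=[P(289,218,z),P(343.5,218,z),P(291,281,z),P(345,281,z)]
    f=(a[0]+a[1])/2;n=(a[2]+a[3])/2
    print(z,'far',f.round(4),'near',n.round(4),'w',np.linalg.norm(a[0]-a[1]),np.linalg.norm(a[2]-a[3]),'yaw',np.arctan2(*(f-n)[1::-1]),np.arctan2(*(a[0]-a[2])[1::-1]),np.arctan2(*(a[1]-a[3])[1::-1]))
print('anvil',[P(316,213,z).round(4) for z in (.038,.05,.06)],'rodend',P(317,284,.036).round(4),'jaw',P(336,370,.05).round(4), 'hingepin',P(467,335,.06).round(4))
E
```

```text
160 [98, 94, 97, 97, 95, 95, 98, 94, 84, 181, 168, 159, 168, 210, 211, 206, 213, 215, 198, 169, 147, 130, 90, 99, 98, 98, 98, 98, 100, 100, 98, 99, 99, 99, 98, 98, 97, 101, 99, 94, 81, 204, 213, 209, 208, 216, 212, 195, 165, 147, 67, 167, 171, 166, 166, 167, 163, 164, 165, 162, 162, 162, 164, 163, 166]
180 [96, 97, 98, 97, 98, 95, 94, 95, 95, 93, 94, 171, 167, 187, 210, 210, 208, 216, 213, 193, 162, 144, 120, 99, 100, 97, 97, 97, 101, 103, 100, 98, 102, 100, 101, 101, 98, 98, 103, 98, 90, 128, 213, 212, 208, 210, 216, 206, 176, 151, 99, 128, 166, 164, 162, 162, 161, 163, 160, 164, 166, 167, 166, 164, 167]
col [101, 100, 100, 98, 98, 99, 100, 92, 124, 143, 190, 197, 195, 195, 195, 196, 196, 196, 197, 197, 197, 198, 199, 198, 199, 199, 200, 199, 200, 201, 201, 202, 202, 201, 202, 202, 203, 204, 203, 202, 203, 203, 203, 203, 204, 205, 205, 205, 205, 205, 206, 206, 206, 206, 206, 206, 207, 207, 209, 202, 174, 165, 168, 169, 169, 168]
0.034 far [0.7003 0.1043 0.034 ] near [0.6639 0.1155 0.034 ] w 0.031843103825393786 0.03281990944000455 yaw -0.30063690056983106 -0.31346123833077666 -0.28780435600112164
0.038 far [0.7006 0.1035 0.038 ] near [0.6647 0.1146 0.038 ] w 0.031369625118199164 0.032331906499804164 yaw -0.30063690056983183 -0.3134612383307764 -0.28780435600112175
anvil [array([0.7033, 0.1027, 0.038 ]), array([0.704 , 0.1003, 0.05  ]), array([0.7046, 0.0984, 0.06  ])] rodend [0.6627 0.1162 0.036 ] jaw [0.6113 0.1191 0.05  ] hingepin [0.6158 0.0381 0.06  ]
```

drive_tool --pt "0 -23.4 -16.0 2.0 0 0 -0.608" --pt "0 -23.4 -16.0 2.0 0 0 -0.608" --pt "0 -23.4 -16.0 2.0 0 0 -0.608" --pt "0 -23.4 -16.0 2.0 0 0 -0.608" --pt "0 -23.4 -16.0 2.0 0 0 -0.608" --pt "0 -23.4 -16.0 2.0 0 0 -0.608" --pt "0 -23.4 -16.0 2.0 0 0 -0.608" --pt "0 -23.4 -16.0 2.0 0 0 -0.608" --pt "0 -23.4 -16.0 2.0 0 0 -0.608"

```text
t: 3.9
tcp_pos: [0.4709, 0.2896, 0.1407]
tool_rot: [0.986, 0.164, 0.001, 0.0]
force: [-0.8, 0.4, -0.1]
finger_gap: 0.996
```

```bash
python3 - <<'E'
from h import *
s=manip.sense(); print(s['t'],s['tcp_pos'],s['qd'].round(3))
a=snap('wrist','w3'); cv2.imwrite('pics/w3b.png',cv2.resize(a[:,:,::-1],(800,600),interpolation=cv2.INTER_CUBIC))
E
```

```text
3.9 [0.47092502 0.28955552 0.14074355] [-0.019  0.004 -0.004  0.002  0.002  0.001]
```

View pics/w3b.png

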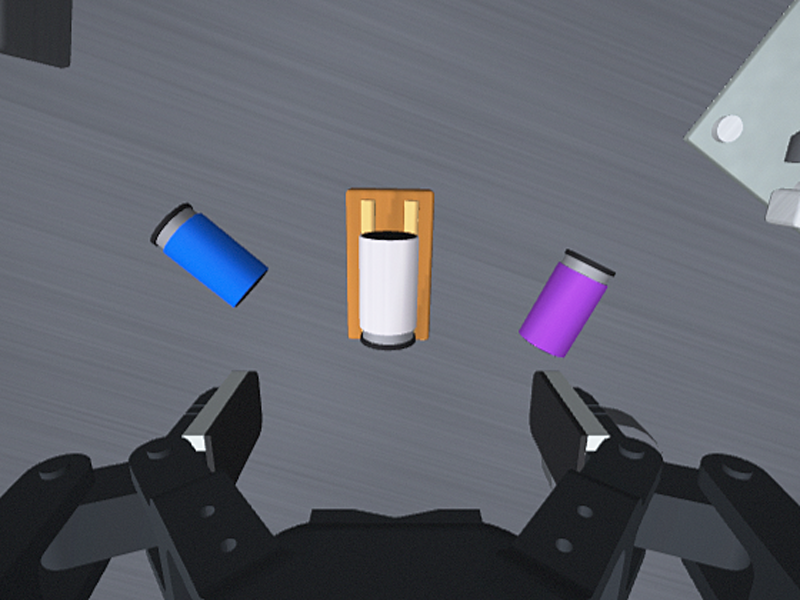

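The true (light) sleeve is centred at (388,285), with its plain end at row 233, its body end at row 333 and the black flange at row 345. The blue and purple decoys are off to the sides. It is aligned with the tool.

```bash
python3 - <<'E'
from h import *
k=.7
for zc in (.036,.038,.040):
    L=ray('w3',360*k,290*k,zc+.005);Rr=ray('w3',416.5*k,290*k,zc+.005)
    a=ray('w3',389*k,233*k,zc+.016);b=ray('w3',388*k,334*k,zc+.016)
    print(zc,'width',np.linalg.norm(L-Rr),'len',np.linalg.norm(a-b),'mid',((a+b)/2).round(4),'latmid',((L+Rr)/2).round(4),'yaw',np.arctan2(*(a-b)[1::-1]))
im=cv2.imread('pics/w3.png');hsv=cv2.cvtColor(im,cv2.COLOR_BGR2HSV)
m=((hsv[...,2]>175)&(hsv[...,1]<45)).astype(np.uint8);m[:,:245]=0;m[:,300:]=0;m[:155]=0;m[245:]=0
c=max(cv2.findContours(m,0,1)[0],key=cv2.contourArea);print(cv2.minAreaRect(c))
for v in (180,200,220): x=np.where(m[v])[0];print(v,x.min(),x.max())
E
```

```text
0.036 width 0.031065354009804553 len 0.05470211318634819 mid [0.4774 0.2949 0.052 ] latmid [0.4719 0.2933 0.041 ] yaw 0.3138398677323771
0.038 width 0.030808776959999788 len 0.05422881374904133 mid [0.4779 0.295  0.054 ] latmid [0.4724 0.2935 0.043 ] yaw 0.31383986773237665
0.04 width 0.03055219991019504 len 0.05375551431173442 mid [0.4785 0.2952 0.056 ] latmid [0.4729 0.2936 0.045 ] yaw 0.31383986773237654
((269.3295593261719, 203.2848358154297), (39.0442008972168, 73.4779052734375), 1.847610354423523)
180 251 289
200 252 288
220 252 287
```

```bash
python3 -c "
from h import *
go([.476,.2945,.023],.312)"
```

```text
shift [ 0.62 -0.34 11.76] turn [ 0.    -0.001  0.016]
```

drive_tool --pt "0 0.6 -0.3 3 0 0 0.016" --pt "0 0.6 -0.3 6 0 0 0.016" --pt "0 0.6 -0.3 9 0 0 0.016" --pt "0 0.6 -0.3 11 0 0 0.016" --pt "0 0.6 -0.3 11.7 0 0 0.016" --pt "0 0.6 -0.3 11.7 0 0 0.016" --pt "120 0.6 -0.3 11.7 0 0 0.016" --pt "200 0.6 -0.3 11.7 0 0 0.016" --pt "200 0.6 -0.3 11.7 0 0 0.016" --pt "200 0.6 -0.3 11.7 0 0 0.016" --pt "200 0.6 -0.3 11.7 0 0 0.016" --pt "200 0.6 -0.3 11.7 0 0 0.016" --pt "200 0.6 -0.3 11.7 0 0 0.016" --pt "200 0.6 -0.3 11.7 0 0 0.016" --force 30

```text
t: 5.35
tcp_pos: [0.4749, 0.295, 0.0243]
tool_rot: [0.988, 0.156, 0.001, -0.0]
force: [-1.7, 0.6, 7.2]
finger_gap: 0.364
```

```bash
python3 - <<'E'
from h import *
im=cv2.imread('pics/w2.png').astype(float).mean(2)
pts=[]
for v in range(154,197,4):
    r=im[v-1:v+2].mean(0)
    def cross(lo,hi,th,up):
        for c in range(lo,hi):
            a,b=r[c],r[c+1]
            if (up and a<th<=b) or (not up and a>=th>b): return c+(a-th)/(a-b)
        return np.nan
    # left rod right edge, right rod left edge, right rod right (fall to shadow)
    e=[cross(206,218,125,False),cross(225,236,150,True),cross(235,245,125,False)]
    pts.append((v,*e)); 
pts=np.array(pts);print(pts.round(2).tolist())
z=.034
for j in (1,2,3):
    ok=~np.isnan(pts[:,j]); P=np.array([ray('w2',u+.5,v+.5,z) for v,u in pts[ok][:,[0,j]]])
    f=np.polyfit(P[:,0],P[:,1],1); print(j,'yaw',np.arctan(f[0]),'y at x=.68',np.polyval(f,.68))
go([.678,.11,.20],-.30)
E
```

```text
[[154.0, 211.03, 230.57, 239.34], [158.0, 211.07, 230.57, 239.33], [162.0, 211.18, 230.57, 239.27], [166.0, 211.24, 230.8, 239.42], [170.0, 211.32, 230.84, 239.44], [174.0, 211.43, 230.89, 239.46], [178.0, 211.55, 231.22, 239.49], [182.0, 211.99, 231.29, 239.48], [186.0, 212.12, 231.34, 240.18], [190.0, 212.17, 231.41, 240.11], [194.0, 212.21, 231.45, 240.13]]
1 yaw -0.30343594465113655 y at x=.68 0.11938864907283442
2 yaw -0.293919525757919 y at x=.68 0.10207068871406327
3 yaw -0.2895188786774805 y at x=.68 0.09442551469491281
shift [ 13.63  23.87 -17.55] turn [-0.001 -0.002  0.614]
```

drive_tool --pt "200 0 0 -2 0 0 0" --pt "200 0 0 -5 0 0 0" --pt "200 0 0 -9 0 0 0" --pt "200 0 0 -9 0 0 0" --pt "200 0 0 -9 0 0 0"

```text
t: 5.85
tcp_pos: [0.4746, 0.2949, 0.114]
tool_rot: [0.988, 0.156, 0.001, -0.0]
force: [-0.3, -0.5, -0.8]
finger_gap: 0.364
```

```bash
python3 - <<'E'
from h import *
s=manip.sense();print(s['tcp_pos'],s['force'])
a=snap('wrist','w4'); cv2.imwrite('pics/w4b.png',cv2.resize(a[200:400,150:410,::-1],None,fx=3,fy=3,interpolation=cv2.INTER_CUBIC))
go([.678,.11,.12],-.30)
E
```

```text
[0.4745504  0.29485255 0.1140378 ] [-0.29686703 -0.46298333 -0.76553428]
shift [13.74 23.86 -0.72] turn [0.    0.001 0.614]
```

View pics/w4b.png

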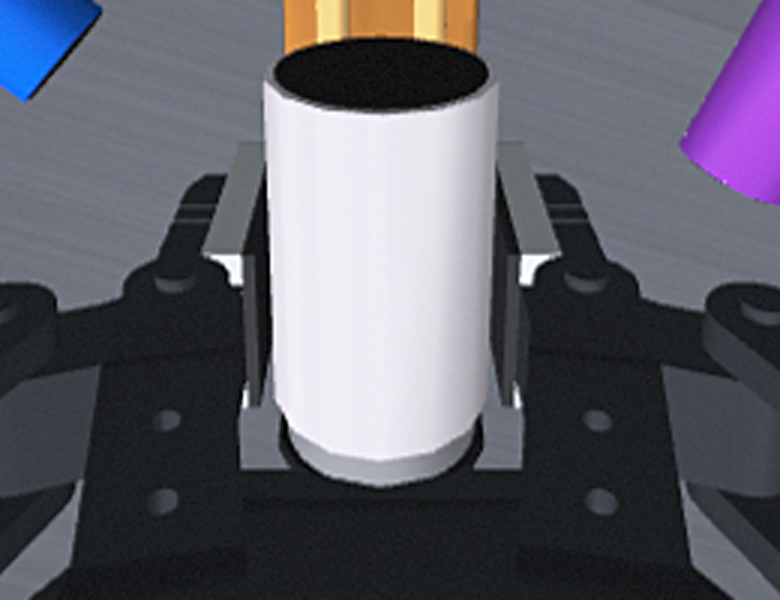

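The sleeve is held square between the pads, clear of the rest. Carrying it to the cradle, aiming about 5 mm short of the anvil.

```bash
python3 -c "
from h import *
go([.674,.1126,.11],-.297)"
```

```text
shift [13.44 23.49  0.28] turn [0.    0.001 0.611]
```

drive_tool --pt "200 13.4 23.5 -2 0 0 0.611" --pt "200 13.4 23.5 -2 0 0 0.611" --pt "200 13.4 23.5 -2 0 0 0.611" --pt "200 13.4 23.5 -2 0 0 0.611" --pt "200 13.4 23.5 -2 0 0 0.611" --pt "200 13.4 23.5 -2 0 0 0.611" --pt "200 13.4 23.5 -2 0 0 0.611" --pt "200 13.4 23.5 0 0 0 0.611" --pt "200 13.4 23.5 3 0 0 0.611" --pt "200 13.4 23.5 4 0 0 0.611" --pt "200 13.4 23.5 4 0 0 0.611" --pt "200 13.4 23.5 4 0 0 0.611" --pt "200 13.4 23.5 4 0 0 0.611"

```text
t: 7.2
tcp_pos: [0.6752, 0.1129, 0.0746]
tool_rot: [0.989, -0.148, 0.001, -0.0]
force: [0.3, 0.2, -0.7]
finger_gap: 0.364
```

```bash
python3 - <<'E'
from h import *
s=manip.sense();print(s['t'],s['tcp_pos'],s['force'],s['qd'].round(3));go([.674,.1126,.04],-.297)
a=snap('wrist','w5'); cv2.imwrite('pics/w5b.png',cv2.resize(a[60:400,100:460,::-1],None,fx=1.7,fy=1.7,interpolation=cv2.INTER_CUBIC))
E
```

```text
7.2 [0.67521675 0.11290051 0.07457741] [ 0.34543704  0.23764511 -0.72875615] [-0.002 -0.01  -0.004 -0.002 -0.002 -0.001]
shift [-0.12  0.07  3.46] turn [-0.001 -0.002  0.   ]
```

View pics/w5b.png

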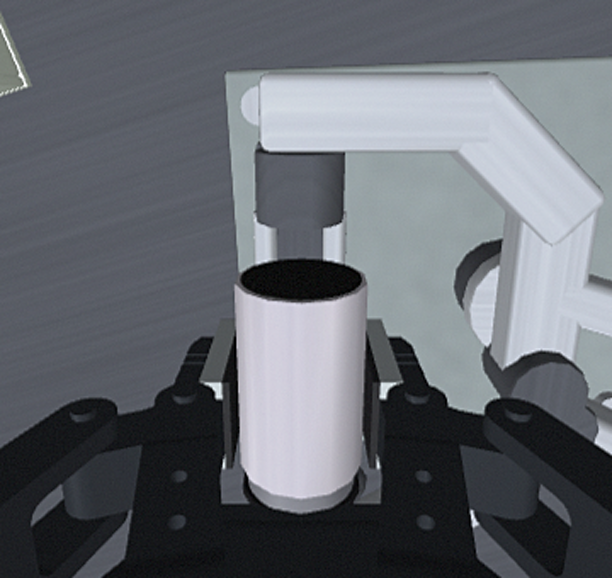

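The sleeve is in line with the rods (both centred at col 301) and short of the anvil. Lowering by feel.

drive_tool --pt "200 0 0 1.5 0 0 0" --pt "200 0 0 2.5 0 0 0" --pt "200 0 0 3.2 0 0 0" --pt "200 0 0 3.4 0 0 0" --pt "200 0 0 3.4 0 0 0"

```text
t: 7.75
tcp_pos: [0.6739, 0.1125, 0.0384]
tool_rot: [0.989, -0.148, -0.001, 0.0]
force: [0.2, -0.6, -2.0]
finger_gap: 0.365
```

drive_tool --pt "200 0 0 0.1 0 0 0" --pt "200 0 0 0.2 0 0 0" --pt "200 0 0 0.2 0 0 0"

```text
t: 8.05
tcp_pos: [0.6746, 0.1125, 0.0376]
tool_rot: [0.989, -0.148, 0.0, -0.0]
force: [-0.5, -0.4, -0.7]
finger_gap: 0.366
```

drive_tool --pt "200 0 0 0.1 0 0 0" --pt "200 0 0 0.2 0 0 0" --pt "200 0 0 0.2 0 0 0"

```text
t: 8.35
tcp_pos: [0.6748, 0.1128, 0.0358]
tool_rot: [0.989, -0.148, 0.001, -0.0]
force: [-0.2, 1.4, 0.4]
finger_gap: 0.364
```

Contact is starting, with 0.4 N vertical and 1.4 N lateral. One more millimetre, then release slowly.

drive_tool --pt "200 0 0 0.1 0 0 0" --pt "200 0 0 0.1 0 0 0"

```text
t: 8.55
tcp_pos: [0.6751, 0.1131, 0.0349]
tool_rot: [0.989, -0.148, 0.001, -0.001]
force: [0.1, 2.4, 3.4]
finger_gap: 0.367
```

drive_tool --pt "150 0 0 0.1 0 0 0" --pt "130 0 0 0.1 0 0 0" --pt "110 0 0 0.1 0 0 0" --pt "110 0 0 0.1 0 0 0" --pt "110 0 0 0.1 0 0 0" --pt "110 0 0 -2 0 0 0" --pt "110 0 0 -5 0 0 0" --pt "110 0 0 -9 0 0 0" --pt "110 0 0 -11 0 0 0" --pt "110 0 0 -11 0 0 0" --pt "110 0 0 -11 0 0 0"

```text
t: 9.65
tcp_pos: [0.6741, 0.1125, 0.1443]
tool_rot: [0.989, -0.148, 0.0, 0.0]
force: [0.7, -0.0, 0.1]
finger_gap: 0.566
```

```bash
python3 - <<'E'
from h import *
s=manip.sense();print(s['t'],s['tcp_pos'],s['force'],s['qd'].round(3))
a=snap('wrist','w6'); cv2.imwrite('pics/w6b.png',cv2.resize(a[:,:,::-1],(800,600),interpolation=cv2.INTER_CUBIC))
go([.50,-.04,.20],-.78)
E
```

```text
9.65 [0.67409206 0.11247908 0.14432483] [ 0.73815588 -0.0304747   0.06285603] [-0.     0.033  0.029  0.001  0.004  0.001]
shift [-12.12  19.66  -5.64] turn [0.001 0.002 0.483]
```

View pics/w6b.png

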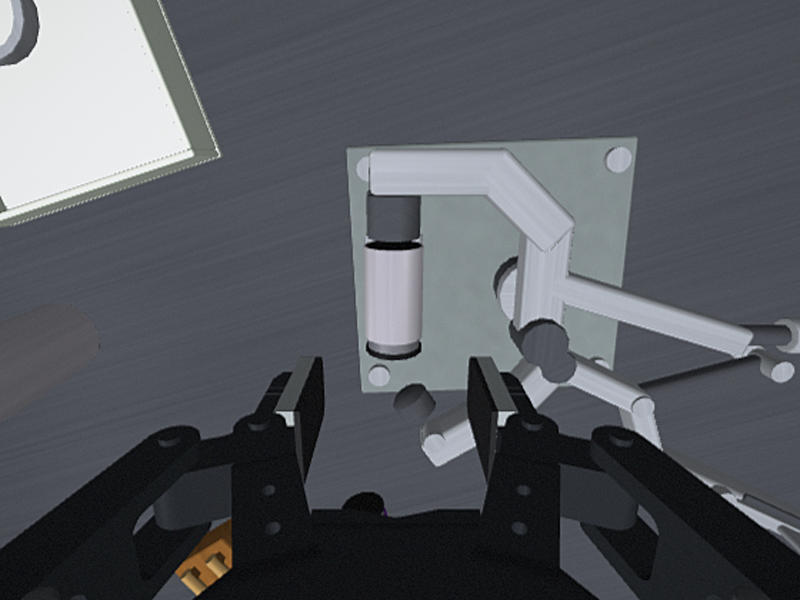

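The sleeve lies in the cradle, about 5 mm short of the anvil, at (393,300), let go. Now a look at the handle from its push side.

```bash
python3 -c "
from h import *
go([.455,-.005,.20],-.78)"
```

```text
shift [-17.45  17.63  -5.63] turn [0.001 0.002 0.483]
```

drive_tool --pt "255 -17 4.6 -5.6 0 0 0.483" --pt "255 -17 4.6 -5.6 0 0 0.483" --pt "255 -17 4.6 -5.6 0 0 0.483" --pt "255 -17 4.6 -5.6 0 0 0.483" --pt "255 -17.6 4.6 -5.6 0 0 0.483" --pt "255 -17.6 4.6 -5.6 0 0 0.483" --pt "255 -17.6 4.6 -5.6 0 0 0.483" --pt "255 -17.6 4.6 -5.6 0 0 0.483" --pt "255 -17.6 4.6 -5.6 0 0 0.483" --pt "255 -17.6 4.6 -5.6 0 0 0.483"

```text
t: 10.7
tcp_pos: [0.4933, 0.12, 0.1998]
tool_rot: [0.925, -0.38, -0.0, 0.0]
force: [-0.3, -0.3, 0.4]
finger_gap: -0.001
```

```bash
python3 - <<'E'
from h import *
s=manip.sense();print(s['t'],s['tcp_pos'],s['force'],s['qd'].round(3))
a=snap('wrist','w7'); cv2.imwrite('pics/w7b.png',cv2.resize(a[:,:,::-1],(800,600),interpolation=cv2.INTER_CUBIC))
E
```

```text
10.7 [0.49326196 0.11995079 0.19978963] [-0.27539682 -0.26263643  0.37813947] [ 0.001 -0.008  0.006 -0.001  0.     0.002]
```

View pics/w7b.png

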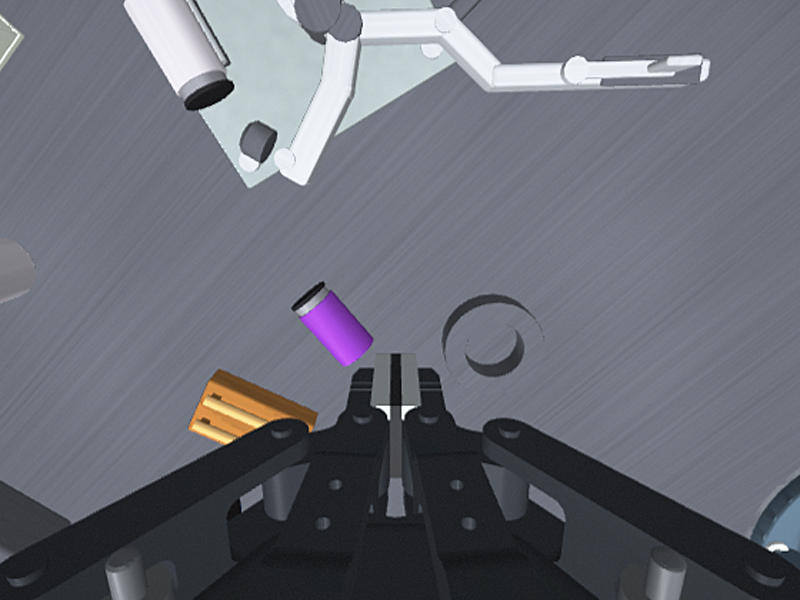

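The picture shows the handle bar from (492,78) to its end (710,68), the lever pivot at (576,69), the tab near (680,65) and the hinge pin at (445,20). I typed a smaller sideways shift than planned, so the arm stopped short, but the view still serves.

```bash
python3 - <<'E'
from h import *
k=.7
P=lambda u,v,z,f='w7':ray(f,u*k,v*k,z)
H=P(445,20,.063);E=P(711,69,.062);tab=P(681,60,.091);piv=P(576,68,.066);B=P(492,70,.062)
E1=P(711,81,.036);
for n,p in zip('H E tab piv B'.split(),(H,E,tab,piv,B)): print(n,p.round(4))
for z in (.075,.091): print('tab',P(692,62,z).round(4))
d=(H-E)[:2]; print('len',np.linalg.norm(d),'expected',np.hypot(28,200))
def frame(H,E):
    # handle angle from H->E being (-28,-200) in handle axes
    a=np.arctan2(*(E-H)[1::-1])-np.arctan2(-.2,-.028); return np.arctan2(np.sin(a),np.cos(a))
th=frame(H,E);c,s=np.cos(th),np.sin(th);Rm=np.array([[c,-s],[s,c]])
print('theta',th,'from bar edges',np.arctan2(*(P(492,64,.062)-P(708,57,.062))[1::-1])-np.pi/2, np.arctan2(*(P(492,91,.036)-P(708,82,.036))[1::-1])-np.pi/2)
G=H[:2]+Rm@[-.028,-.150]; print('grip',G,'piv in handle',(Rm.T@(piv-H)[:2]).round(4),'tab',(Rm.T@(tab-H)[:2]).round(4))
# cross-check w/ top0 end px
print(P(468,362,.06,'top0').round(4))
T=H[:2]+Rm@[-.028-.006-.011-.03,-.143]; print('start TCP',T); go([*T,.045],th)
E
```

```text
H [ 0.5758 -0.0014  0.063 ]
E [ 0.4538 -0.0902  0.062 ]
tab [ 0.4771 -0.0655  0.091 ]
piv [ 0.5077 -0.0357  0.066 ]
B [ 0.5394 -0.0034  0.062 ]
tab [ 0.4679 -0.0776  0.075 ]
tab [ 0.4725 -0.0689  0.091 ]
len 0.15089564311452516 expected 201.9504889818294
theta -0.8025349509035242 from bar edges -0.7529274430884021 -0.7438873973217477
grip [ 0.44848746 -0.08550197] piv in handle [-0.0226 -0.0728] tab [-0.0225 -0.1156]
[ 0.456  -0.0874  0.06  ]
start TCP [ 0.42086166 -0.04683914]
shift [ 6.61 16.93 15.5 ] turn [0.    0.    0.022]
```

The pin I took is an intermediate one (151 mm instead of 202 mm to the bar end). The hinge is the small dark pin near (0.612, 0.038), which agrees with the bar direction (yaw −0.75). That puts the grip at about (0.488, −0.054).

```bash
python3 -c "
from h import *
go([.462,-.020,.045],-.75)"
```

```text
shift [ 7.64 12.13 15.49] turn [ 0.    0.   -0.03]
```

drive_tool --pt "255 7.6 12.1 0 0 0 -0.03" --pt "255 7.6 12.1 0 0 0 -0.03" --pt "255 7.6 12.1 0 0 0 -0.03" --pt "255 7.6 12.1 4 0 0 -0.03" --pt "255 7.6 12.1 8 0 0 -0.03" --pt "255 7.6 12.1 12 0 0 -0.03" --pt "255 7.6 12.1 14.5 0 0 -0.03" --pt "255 7.6 12.1 15.5 0 0 -0.03" --pt "255 7.6 12.1 15.5 0 0 -0.03" --pt "255 7.6 12.1 15.5 0 0 -0.03"

```text
t: 11.75
tcp_pos: [0.4623, -0.0195, 0.046]
tool_rot: [0.931, -0.366, 0.001, -0.0]
force: [-0.1, 0.4, -0.1]
finger_gap: -0.001
```

drive_tool --pt "255 0.5 0 0 0 0 0" --pt "255 1.0 0 0 0 0 0" --pt "255 1.5 0 0 0 0 0" --pt "255 1.8 0 0 0 0 0" --pt "255 2.0 0 0 0 0 0" --pt "255 2.0 0 0 0 0 0"

```text
t: 12.35
tcp_pos: [0.4765, -0.0333, 0.0454]
tool_rot: [0.93, -0.367, 0.0, -0.0]
force: [-0.0, -0.3, -0.7]
finger_gap: 0.002
```

drive_tool --pt "255 0.3 0.05 0 0 0 -0.01" --pt "255 0.6 0.1 0 0 0 -0.03" --pt "255 0.9 0.15 0 0 0 -0.05" --pt "255 1.2 0.2 0 0 0 -0.07" --pt "255 1.2 0.2 0 0 0 -0.07"

```text
t: 12.85
tcp_pos: [0.4838, -0.043, 0.0453]
tool_rot: [0.943, -0.333, 0.0, 0.0]
force: [-0.2, 0.4, -0.3]
finger_gap: 0.0
```

drive_tool --pt "255 0.3 0.07 0 0 0 -0.02" --pt "255 0.6 0.13 0 0 0 -0.04" --pt "255 0.9 0.2 0 0 0 -0.06" --pt "255 0.9 0.2 0 0 0 -0.06"

```text
t: 13.25
tcp_pos: [0.4899, -0.0504, 0.0453]
tool_rot: [0.952, -0.305, 0.0, 0.0]
force: [-0.1, 0.5, -0.4]
finger_gap: -0.0
```

drive_tool --pt "255 0.3 0.07 0 0 0 -0.02" --pt "255 0.6 0.13 0 0 0 -0.04" --pt "255 0.9 0.2 0 0 0 -0.06" --pt "255 0.9 0.2 0 0 0 -0.06"

```text
t: 13.65
tcp_pos: [0.4958, -0.057, 0.0452]
tool_rot: [0.961, -0.276, 0.0, 0.0]
force: [0.1, 2.0, -0.2]
finger_gap: 0.007
```

drive_tool --pt "255 0.3 0.07 0 0 0 -0.02" --pt "255 0.6 0.13 0 0 0 -0.04" --pt "255 0.9 0.2 0 0 0 -0.06" --pt "255 0.9 0.2 0 0 0 -0.06"

```text
t: 14.05
tcp_pos: [0.5006, -0.0634, 0.0452]
tool_rot: [0.969, -0.247, -0.002, 0.0]
force: [-5.4, -0.6, 2.2]
finger_gap: -0.001
```

drive_tool --pt "255 0.3 0.07 0 0 0 -0.02" --pt "255 0.6 0.13 0 0 0 -0.04" --pt "255 0.6 0.13 0 0 0 -0.04"

```text
t: 14.35
tcp_pos: [0.5045, -0.0675, 0.045]
tool_rot: [0.974, -0.227, -0.003, 0.0]
force: [-6.1, -0.5, 2.5]
finger_gap: 0.004
```

drive_tool --pt "255 0.3 0.07 0 0 0 -0.02" --pt "255 0.6 0.13 0 0 0 -0.04" --pt "255 0.6 0.13 0 0 0 -0.04"

```text
t: 14.65
tcp_pos: [0.509, -0.0714, 0.045]
tool_rot: [0.978, -0.208, -0.003, 0.0]
force: [-6.0, -0.5, 0.9]
finger_gap: 0.0
```

drive_tool --pt "255 0.3 0.07 0 0 0 -0.02" --pt "255 0.6 0.13 0 0 0 -0.04" --pt "255 0.6 0.13 0 0 0 -0.04"

```text
t: 14.95
tcp_pos: [0.5136, -0.0751, 0.0449]
tool_rot: [0.982, -0.188, -0.003, 0.0]
force: [-8.1, -2.0, 1.3]
finger_gap: 0.001
```

The force is rising, but its direction (about world −x) isn't the expected bar normal. Looking before pushing on.

```bash
python3 - <<'E'
from h import *
s=manip.sense();print(s['t'],s['tcp_pos'],s['force'],s['ft_torque'])
a=snap('wrist','w8'); b=manip.snapshot('scene')[180:300,200:380]
A=cv2.resize(a[0:360,:,::-1],(780,501));B=cv2.resize(b[:,:,::-1],None,fx=1.0,fy=1.0)
A[-120:,:180]=B
cv2.imwrite('pics/w8b.png',A)
E
```

```text
14.95 [ 0.51360363 -0.07507447  0.04489112] [-8.05203422 -1.98482129  1.28273244] [-0.29956327  1.21303931 -0.04896248]
```

View pics/w8b.png

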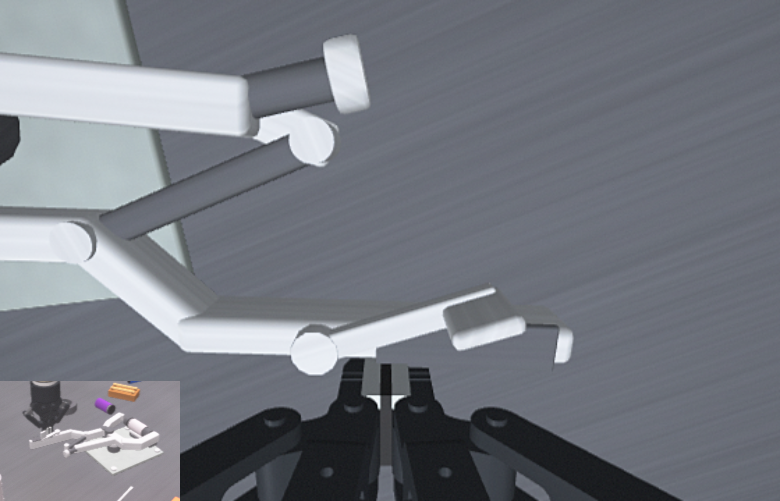

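The tip bears squarely on the bar at (385,360), the bar is parallel to the pad, and the lever is already lifting. It's good contact, somewhat inboard of mid-bar. Continuing in small steps.

drive_tool --pt "255 0.2 0.08 0 0 0 -0.015" --pt "255 0.4 0.16 0 0 0 -0.03" --pt "255 0.4 0.16 0 0 0 -0.03"

```text
t: 15.35
tcp_pos: [0.5159, -0.077, 0.0448]
tool_rot: [0.985, -0.174, -0.004, -0.0]
force: [-7.6, 1.7, 2.2]
finger_gap: 0.001
```

drive_tool --pt "255 0.2 0.08 0 0 0 -0.015" --pt "255 0.4 0.16 0 0 0 -0.03" --pt "255 0.4 0.16 0 0 0 -0.03"

```text
t: 15.65
tcp_pos: [0.5199, -0.0796, 0.0448]
tool_rot: [0.987, -0.159, -0.003, -0.001]
force: [-6.2, 3.5, 1.9]
finger_gap: 0.004
```

drive_tool --pt "255 0.2 0.08 0 0 0 -0.015" --pt "255 0.4 0.16 0 0 0 -0.03" --pt "255 0.4 0.16 0 0 0 -0.03"

```text
t: 15.95
tcp_pos: [0.524, -0.0822, 0.0448]
tool_rot: [0.99, -0.144, -0.002, -0.001]
force: [-3.8, 4.8, 1.0]
finger_gap: 0.005
```

drive_tool --pt "255 0.2 0.04 0 0 0 -0.015" --pt "255 0.4 0.08 0 0 0 -0.03" --pt "255 0.4 0.08 0 0 0 -0.03"

```text
t: 16.25
tcp_pos: [0.5269, -0.0841, 0.0448]
tool_rot: [0.992, -0.129, -0.003, -0.001]
force: [-6.2, 2.9, 1.8]
finger_gap: -0.0
```

drive_tool --pt "255 0.2 0.04 0 0 0 -0.015" --pt "255 0.4 0.08 0 0 0 -0.03" --pt "255 0.4 0.08 0 0 0 -0.03"

```text
t: 16.55
tcp_pos: [0.5303, -0.0862, 0.0447]
tool_rot: [0.993, -0.114, -0.003, -0.001]
force: [-6.3, 2.1, 2.5]
finger_gap: -0.002
```

drive_tool --pt "255 0.2 0.04 0 0 0 -0.015" --pt "255 0.4 0.08 0 0 0 -0.03" --pt "255 0.4 0.08 0 0 0 -0.03"

```text
t: 16.85
tcp_pos: [0.5343, -0.0885, 0.0448]
tool_rot: [0.995, -0.099, -0.003, -0.0]
force: [-7.4, -1.0, 0.6]
finger_gap: 0.002
```

drive_tool --pt "255 0.2 0.06 0 0 0 -0.012" --pt "255 0.4 0.12 0 0 0 -0.025" --pt "255 0.4 0.12 0 0 0 -0.025"

```text
t: 17.15
tcp_pos: [0.5394, -0.0911, 0.0448]
tool_rot: [0.996, -0.087, -0.002, 0.0]
force: [-4.1, -0.5, -1.4]
finger_gap: -0.0
```

drive_tool --pt "255 0.2 0.06 0 0 0 -0.012" --pt "255 0.4 0.12 0 0 0 -0.025" --pt "255 0.4 0.12 0 0 0 -0.025"

```text
t: 17.45
tcp_pos: [0.5465, -0.0935, 0.0456]
tool_rot: [0.997, -0.075, 0.002, 0.001]
force: [-0.5, 0.5, 0.4]
finger_gap: -0.002
```

drive_tool --pt "255 0.2 0.06 0 0 0 -0.012" --pt "255 0.4 0.12 0 0 0 -0.025" --pt "255 0.4 0.12 0 0 0 -0.025"

```text
t: 17.75
tcp_pos: [0.5497, -0.0948, 0.0457]
tool_rot: [0.998, -0.062, 0.001, 0.0]
force: [0.8, 1.0, -0.3]
finger_gap: 0.001
```

The load has gone, so it has probably gone over centre. A gentle push on to feel for the stop.

drive_tool --pt "255 0.15 0.03 0 0 0 0" --pt "255 0.3 0.06 0 0 0 0" --pt "255 0.3 0.06 0 0 0 0"

```text
t: 18.05
tcp_pos: [0.5511, -0.0952, 0.0453]
tool_rot: [0.998, -0.063, -0.0, -0.0]
force: [-0.9, -0.5, 0.1]
finger_gap: 0.004
```

drive_tool --pt "255 0.15 0.03 0 0 0 0" --pt "255 0.3 0.06 0 0 0 0" --pt "255 0.3 0.06 0 0 0 0"

```text
t: 18.35
tcp_pos: [0.5518, -0.0955, 0.0452]
tool_rot: [0.998, -0.062, -0.002, -0.001]
force: [-5.4, 0.8, 3.6]
finger_gap: 0.001
```

It's firm now: 5.4 N after 0.7 mm. That fits being locked on the stop. Backing off, then rising to look at the lever and sleeve.

drive_tool --pt "255 -1.5 0 0 0 0 0" --pt "255 -3 0 0 0 0 0" --pt "255 -3.5 0 0 0 0 0" --pt "255 -3.5 0 -4 0 0 0" --pt "255 -3.5 0 -9 0 0 0" --pt "255 -3 -3 -14 0 0 0" --pt "255 -3 -6 -18 0 0 0" --pt "255 -3 -6 -18 0 0 0" --pt "255 -3 -6 -18 0 0 0" --pt "255 -3 -6 -18 0 0 0"

```text
t: 19.35
tcp_pos: [0.5312, -0.0332, 0.2243]
tool_rot: [0.998, -0.062, -0.001, 0.0]
force: [-0.7, 0.5, 0.7]
finger_gap: 0.002
```

```bash
python3 - <<'E'
from h import *
s=manip.sense();print(s['t'],s['tcp_pos'],s['tool_rot'],s['force'],s['qd'].round(3))
a=snap('wrist','w9'); cv2.imwrite('pics/w9b.png',cv2.resize(a[:,:,::-1],(800,600),interpolation=cv2.INTER_CUBIC))
E
```

```text
19.35 [ 0.53122733 -0.03320779  0.22431066] [ 9.98046585e-01 -6.24701419e-02 -7.03499852e-04  2.92699745e-05] [-0.67149142  0.47700338  0.66498215] [-0.017  0.024  0.016  0.     0.004 -0.   ]
```

View pics/w9b.png

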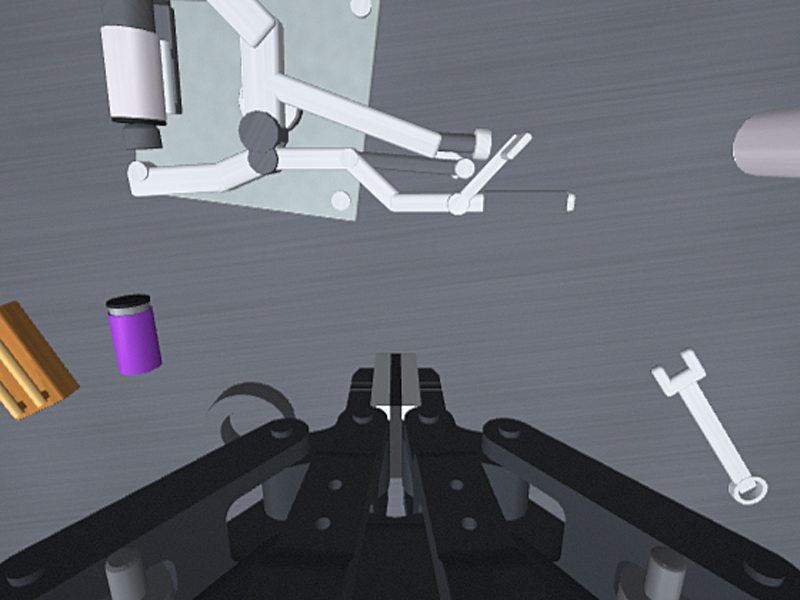

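The picture shows it locked: the sleeve is against the anvil, the jaw pad is on the plug at (140,133), and the lever stands out with its pivot at (458,203) and tab at about (516,146). Working out the tab push.

```bash
python3 - <<'E'
from h import *
k=.7
P=lambda u,v,z:ray('w9',u*k,v*k,z)
piv=P(458,203,.067); 
# bright blob edges around tab
im=cv2.imread('pics/w9.png').mean(2)
for v in range(90,122,3): print(v,im[v,330:378].astype(int).tolist())
print('piv',piv.round(4))
for z in (.066,.078,.091): print(z,P(518,146,z).round(4),np.linalg.norm((P(518,146,z)-piv)[:2]),np.arctan2(*(P(518,146,z)-piv)[1::-1]))
print('end of bar',P(572,202,.06).round(4),'bar yaw',np.arctan2(*(P(400,203,.062)-P(572,202,.06))[1::-1])-np.pi/2)
E
```

```text
90 [114, 109, 102, 148, 146, 151, 150, 145, 138, 131, 128, 126, 116, 106, 108, 112, 113, 114, 113, 114, 112, 111, 112, 110, 112, 111, 108, 108, 110, 109, 108, 107, 108, 110, 107, 113, 109, 108, 107, 111, 111, 110, 108, 110, 110, 112, 109, 111]
93 [100, 106, 176, 186, 220, 217, 211, 207, 204, 199, 196, 193, 189, 175, 112, 108, 111, 108, 111, 111, 111, 113, 112, 113, 111, 110, 111, 110, 107, 100, 83, 99, 105, 101, 105, 119, 128, 124, 195, 195, 182, 111, 104, 110, 111, 112, 112, 110]
96 [91, 87, 89, 180, 235, 232, 232, 231, 231, 227, 224, 222, 227, 222, 111, 107, 112, 113, 114, 115, 112, 114, 113, 113, 112, 107, 106, 125, 232, 254, 212, 146, 132, 136, 125, 173, 239, 237, 231, 232, 238, 240, 148, 110, 111, 109, 112, 114]
99 [114, 107, 119, 182, 240, 237, 231, 230, 232, 231, 235, 234, 234, 236, 122, 104, 112, 112, 112, 112, 113, 111, 111, 105, 114, 223, 253, 227, 149, 133, 136, 129, 157, 229, 245, 237, 234, 239, 232, 217, 135, 108, 113, 111, 114, 113, 116, 117]
102 [117, 110, 150, 209, 234, 231, 233, 235, 235, 232, 232, 235, 238, 210, 119, 110, 113, 114, 117, 113, 106, 101, 206, 250, 229,
[... 1197 characters left out ...]
49, 163, 96, 106, 111, 112, 112, 112, 114, 114, 114, 115, 116, 115, 118, 119, 117, 117, 115, 117, 117, 116, 116, 116, 115, 116, 115, 115, 116]
120 [241, 206, 118, 103, 109, 163, 231, 243, 239, 235, 232, 231, 232, 233, 234, 239, 242, 173, 106, 110, 117, 116, 117, 116, 117, 116, 115, 117, 116, 117, 117, 116, 117, 115, 117, 116, 115, 115, 115, 113, 116, 113, 114, 112, 113, 112, 112, 111]
piv [ 0.5696 -0.0798  0.067 ]
0.066 [ 0.5998 -0.1202  0.066 ] 0.050377618864513876 -0.9300227944063852
0.078 [ 0.5999 -0.1171  0.078 ] 0.04801218996294988 -0.8901902149763518
0.091 [ 0.6    -0.1138  0.091 ] 0.04554481515327957 -0.8424538512550962
end of bar [ 0.56   -0.1552  0.06  ] bar yaw -0.12273947937803498
```

```bash
python3 -c "
from h import *
go([.6305,-.088,.073],.72)"
```

```text
shift [10.62  4.17 15.03] turn [-0.001  0.003 -0.846]
```

drive_tool --pt "255 10.6 4.2 0 0 0 -0.846" --pt "255 10.6 4.2 0 0 0 -0.846" --pt "255 10.6 4.2 0 0 0 -0.846" --pt "255 10.6 4.2 0 0 0 -0.846" --pt "255 10.6 4.2 0 0 0 -0.846" --pt "255 10.6 4.2 0 0 0 -0.846" --pt "255 10.6 4.2 0 0 0 -0.846" --pt "255 10.6 4.2 5 0 0 -0.846" --pt "255 10.6 4.2 10 0 0 -0.846" --pt "255 10.6 4.2 13.5 0 0 -0.846" --pt "255 10.6 4.2 15 0 0 -0.846" --pt "255 10.6 4.2 15 0 0 -0.846" --pt "255 10.6 4.2 15 0 0 -0.846"

```text
t: 20.7
tcp_pos: [0.6326, -0.0885, 0.076]
tool_rot: [0.936, 0.352, 0.001, 0.0]
force: [0.5, 0.5, -0.4]
finger_gap: -0.003
```

```bash
python3 -c "
from h import *
s=manip.sense();print(s['t'],s['force']);go([.6005+.751*.017,-.1145+.66*.017,.073],.72)"
```

```text
20.7 [ 0.52019087  0.45728294 -0.41387297]
shift [-2.43 -0.16  0.3 ] turn [ 0.001 -0.001 -0.   ]
```

drive_tool --pt "255 -0.6 -0.1 0.1 0 0 0" --pt "255 -1.2 -0.1 0.1 0 0 0" --pt "255 -1.8 -0.1 0.1 0 0 0" --pt "255 -2.2 -0.1 0.1 0 0 0" --pt "255 -2.2 -0.1 0.1 0 0 0"

```text
t: 21.2
tcp_pos: [0.614, -0.1023, 0.0749]
tool_rot: [0.936, 0.352, 0.0, 0.0]
force: [-0.4, 0.1, 0.2]
finger_gap: 0.001
```

drive_tool --pt "255 -0.2 0 0 0 0 0" --pt "255 -0.4 0 0 0 0 0" --pt "255 -0.4 0 0 0 0 0"

```text
t: 21.5
tcp_pos: [0.6113, -0.1044, 0.0742]
tool_rot: [0.936, 0.353, -0.0, -0.0]
force: [0.6, -0.8, 0.8]
finger_gap: 0.001
```

drive_tool --pt "255 -0.2 0 0 0 0 0" --pt "255 -0.4 0 0 0 0 0" --pt "255 -0.4 0 0 0 0 0"

```text
t: 21.8
tcp_pos: [0.6082, -0.1067, 0.0742]
tool_rot: [0.936, 0.353, -0.0, -0.0]
force: [0.5, 1.9, 0.1]
finger_gap: -0.004
```

drive_tool --pt "255 -0.2 0 0 0 0 0" --pt "255 -0.4 0 0 0 0 0" --pt "255 -0.4 0 0 0 0 0"

```text
t: 22.1
tcp_pos: [0.6052, -0.1103, 0.0743]
tool_rot: [0.936, 0.353, -0.0, 0.0]
force: [0.4, -0.2, -0.7]
finger_gap: -0.001
```

Force is back near zero. Checking from the scene camera, numerically, where the handle bar now is.

```bash
cat > chk.py <<'E'
from h import *
import sys
def grid(f):
    im=cv2.imread(f'pics/{f}.png');hsv=cv2.cvtColor(im,cv2.COLOR_BGR2HSV)
    m=(hsv[...,2]>170)&(hsv[...,1]<50)
    for x in np.arange(.42,.66,.012):
        r=''
        for y in np.arange(.06,-.20,-.008):
            u,v=np.round(proj(f,[x,y,.06])).astype(int); r+='#' if m[v,u] else '.'
        print(f'{x:.3f}',r)
snap('scene',sys.argv[1])
for f in sys.argv[2:]+[sys.argv[1]]: print(f);grid(f)
E
python3 chk.py s1 scene0
```

```text
scene0
0.420 .................................
0.432 .................................
0.444 ............##...................
0.456 .............##...#..............
0.468 .............###...#.............
0.480 ...........####...####...........
0.492 .........####...#####............
0.504 ..........##########.............
0.516 .........#########...............
0.528 ........#########................
0.540 .......#######...................
0.552 .......######....................
0.564 .......#####.....................
0.576 .......####.....##...............
0.588 .....####.........##.............
0.600 ##.########...###...##...........
0.612 ##..######.######................
0.624 .....#############...............
0.636 .......#########.................
0.648 #################................
0.660 #################................
s1
0.420 .................................
0.432 .................................
0.444 .................................
0.456 .................................
0.468 .................................
0.480 .................................
0.492 .................................
0.504 ................##.....#.........
0.516 ........................#........
0.528 ...............#####.######......
0.540 ................########.#.......
0.552 ..........##......####...........
0.564 .........####....................
0.576 .........#####...................
0.588 ........######...................
0.600 #...######.........#.............
0.612 ##..#######...###...##...........
0.624 ....##############...##..........
0.636 .......###########...............
0.648 #################................
0.660 #################................
```

drive_tool --pt "255 0 0 0 0 0 0" --pt "255 0 0 0 0 0 0" --pt "255 0 0 0 0 0 0"

```text
t: 22.45
tcp_pos: [0.6055, -0.1097, 0.0743]
tool_rot: [0.936, 0.353, 0.0, 0.0]
force: [-0.2, -0.8, -0.4]
finger_gap: -0.005
```

```bash
python3 chk.py s2
```

```text
s2
0.420 .................................
0.432 .................................
0.444 .................................
0.456 .................................
0.468 .................................
0.480 ...............###...............
0.492 ......................##.........
0.504 ...............#####..###........
0.516 .............####..#######.......
0.528 ...............########..........
0.540 ................#####............
0.552 .........###......#..............
0.564 .........####....................
0.576 ........######...................
0.588 .......######....................
0.600 ##..######.........##............
0.612 ##..########..###...##...........
0.624 ....##############...##..........
0.636 .......###########...............
0.648 #################................
0.660 #################................
```

It's springing open and was caught mid-swing. Retreating up and letting it settle.

drive_tool --pt "255 0.5 0 -1 0 0 0" --pt "255 1 0 -4 0 0 0" --pt "255 1 0 -9 0 0 0" --pt "255 1 0 -14 0 0 0" --pt "255 1 0 -18 0 0 0" --pt "255 -9 0 -18 0 0 0.4" --pt "255 -9 0 -18 0 0 0.4" --pt "255 -9 0 -18 0 0 0.8" --pt "255 -9 0 -18 0 0 0.8" --pt "255 -9 0 -18 0 0 0.8" --pt "255 -9 0 -18 0 0 0.8" --pt "255 -9 0 -18 0 0 0.8" --pt "255 -9 0 -18 0 0 0.8"

```text
t: 23.8
tcp_pos: [0.538, -0.1688, 0.2549]
tool_rot: [0.999, -0.039, 0.0, 0.0]
force: [0.2, 0.1, 0.1]
finger_gap: -0.001
```

```bash
python3 chk.py s3; python3 - <<'E'
from h import *
s=manip.sense();print(s['t'],s['tcp_pos'],s['force']); go([.60,.06,.2],-.25)
E
```

```text
s3
0.420 .................................
0.432 .................................
0.444 .................................
0.456 ..............##.................
0.468 ...............##....#...........
0.480 ................###...#..........
0.492 ..............###...####.........
0.504 ...........#####..#######........
0.516 ............##########...........
0.528 ..........##########.............
0.540 .........#########...............
0.552 .........#######.................
0.564 .........#####...................
0.576 ........#####....................
0.588 #.....#####......##..............
0.600 ###..######........#.............
0.612 .##.#######...###...##...........
0.624 .....#############...##..........
0.636 ........##########...............
0.648 #################................
0.660 #################................
23.85 [ 0.53800077 -0.16883139  0.25474348] [-0.07839378 -0.17138016 -0.5918017 ]
shift [  4.4  -23.3    5.47] turn [ 0.    -0.001  0.172]
```

The handle end is now at about −135° from the hinge, which matches fully open plus the swivel. Last is a numeric check of the sleeve, plug and jaw from the wrist camera.

drive_tool --pt "255 4.4 -23.3 5.5 0 0 0.172" --pt "255 4.4 -23.3 5.5 0 0 0.172" --pt "255 4.4 -23.3 5.5 0 0 0.172" --pt "255 4.4 -23.3 5.5 0 0 0.172" --pt "255 4.4 -23.3 5.5 0 0 0.172" --pt "255 4.4 -23.3 5.5 0 0 0.172" --pt "255 4.4 -23.3 5.5 0 0 0.172" --pt "255 4.4 -23.3 5.5 0 0 0.172" --pt "255 4.4 -23.3 5.5 0 0 0.172" --pt "255 4.4 -23.3 5.5 0 0 0.172" --pt "255 4.4 -23.3 5.5 0 0 0.172" --pt "255 4.4 -23.3 5.5 0 0 0.172"

```text
t: 25.05
tcp_pos: [0.6001, 0.059, 0.1995]
tool_rot: [0.992, -0.126, 0.0, 0.0]
force: [0.5, -0.3, 0.1]
finger_gap: 0.006
```

```bash
python3 - <<'E'
from h import *
snap('wrist','w10')
def sec(f,c0,yaw,z,n=62):  # brightness profile along the sleeve axis (top line), mm from anvil side to jaw
    im=cv2.cvtColor(cv2.imread(f'pics/{f}.png'),cv2.COLOR_BGR2GRAY).astype(np.float32);o=[]
    for s in range(40,-70,-2):
        p=np.array([c0[0]+np.cos(yaw)*s/1e3,c0[1]+np.sin(yaw)*s/1e3,z]);u,v=proj(f,p);o.append(int(cv2.getRectSubPix(im,(3,3),(float(u),float(v))).mean()))
    return o
# new nest estimate: swivel of pliers about the pin ; test yaws, lateral scan at centre
f='w10';im=cv2.imread(f'pics/{f}.png');hsv=cv2.cvtColor(im,cv2.COLOR_BGR2HSV)
m=((hsv[...,2]>190)&(hsv[...,1]<45)).astype(np.uint8)
n,l,st,ce=cv2.connectedComponentsWithStats(m)
for i in range(1,n):
    if 300<st[i,4]<9000:
        c=cv2.findContours((l==i).astype(np.uint8),0,1)[0][0];r=cv2.minAreaRect(c);b=cv2.boxPoints(r)
        print(st[i].tolist(),np.round(r[0],1),np.round(r[1],1),round(r[2],1),ray(f,*r[0],.066).round(4))
print('old',sec('w6',(.6748,.1123),-.297,.066))
for dy in (0,.006,.012): print(dy,sec(f,(.679+dy*.3,.111+dy),-.18,.066))
E
```

```text
[0, 0, 76, 55, 3158] [37.5 27. ] [54. 75.] 90.0 [0.776 0.203 0.066]
[168, 38, 262, 124, 7247] [289.  115.4] [278.9  87.1] 31.6 [0.6635 0.0311 0.066 ]
[173, 99, 36, 62, 1668] [190.4 129.9] [61.  29.4] 84.0 [0.6729 0.114  0.066 ]
[302, 149, 43, 29, 495] [324.6 159. ] [49.4 21.2] 21.8 [0.6207 0.0102 0.066 ]
[185, 153, 91, 48, 761] [230.  176.5] [90. 47.] 0.0 [0.6266 0.0934 0.066 ]
[292, 170, 117, 81, 2086] [355.6 209.2] [122.7  39.4] 25.7 [ 0.5695 -0.0074  0.066 ]
[225, 173, 78, 70, 1574] [264.1 208.2] [24.9 90.4] 50.3 [0.5912 0.0721 0.066 ]
[406, 245, 59, 25, 425] [435.2 257.8] [60.4 13.5] 16.7 [ 0.5035 -0.0711  0.066 ]
old [81, 81, 83, 86, 28, 7, 123, 183, 182, 182, 182, 182, 182, 183, 183, 183, 183, 183, 183, 183, 184, 184, 184, 185, 185, 185, 185, 185, 185, 185, 185, 146, 124, 116, 34, 79, 147, 145, 144, 144, 145, 147, 146, 145, 126, 80, 70, 65, 63, 72, 80, 79, 80, 80, 82]
0 [200, 103, 104, 103, 104, 106, 105, 104, 103, 104, 106, 137, 225, 224, 224, 224, 224, 224, 224, 224, 224, 225, 225, 225, 225, 225, 226, 226, 226, 226, 226, 226, 225, 225, 225, 229, 151, 62, 170, 184, 185, 183, 183, 183, 183, 175, 147, 199, 224, 222, 218, 195, 182, 182, 172]
0.006 [227, 131, 104, 105, 103, 104, 105, 105, 104, 104, 105, 107, 206, 226, 226, 226, 227, 227, 227, 227, 227, 227, 227, 228, 228, 228, 228, 228, 228, 229, 229, 229, 229, 229, 229, 231, 198, 56, 146, 185, 185, 187, 187, 186, 185, 185, 190, 219, 221, 221, 221, 217, 191, 183, 177]
0.012 [101, 102, 102, 102, 102, 103, 101, 104, 104, 102, 102, 99, 139, 203, 206, 200, 206, 202, 203, 205, 201, 205, 201, 204, 202, 204, 205, 205, 204, 208, 204, 206, 206, 203, 205, 205, 172, 71, 92, 112, 112, 115, 117, 122, 138, 139, 145, 148, 151, 157, 173, 177, 177, 178, 166]
```

The profile along the sleeve reads anvil, sleeve body (about 50 mm), then the black flange directly. The grey plug band is gone, so the plug is home. There is bare plate between the flange and the jaw, so the jaw is open. The arm is clear, so I'm handing in.

```bash
python3 -c "
from station import manip
print(manip.sign_off(), manip.sense()['t'])"
```

```text
the job is handed in; nothing more can be done
the job is handed in; nothing more can be done
```

I did every step of the task and handed the job in at about 25 s of the 61 s allowed. The hand-in gives no verdict.

**What I did**
- **Sleeve:** I gripped the plain metal sleeve, carried it to the cradle and let it go about 5 mm short of the anvil.
- **Locking:** I pressed the handle shut in small steps. The readings, taken at the end of each step, stayed under about 9 N. The load then fell to nothing, and a gentle push met a firm stop at about 5 N. With the arm away, the handle stayed locked and the lever stood out.
- **Release:** I pushed the release lever from its outer side until the jaw sprang open, then lifted the arm clear.

**Last checks**
- **Pliers:** the handle had swung back to its open angle.
- **Plug:** in the wrist image the sleeve lies against the anvil and the black flange sits directly on its end. The grey plug band seen earlier is gone, so I take the plug to be home.
- **Jaw:** bare plate shows between the flange and the jaw, so the sleeve lies free.

**What was off or unconfirmed**
- **Mistyped shift:** I typed a sideways shift of 4.6 cm instead of 17.6 cm once. The arm stopped short in free space and touched nothing.
- **Wrong hinge pin:** I first took the wrong pin as the handle hinge. The bar length didn't match, so I corrected it.
- **Lever force:** only one lever reading, about 2 N, stood above the roughly 1 N of noise. That the push counted while still locked is therefore inferred from the jaw then springing open.
- **Bystanders:** I didn't re-measure them at the end. I met no unexpected contact force near any of them.

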